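Rehang a wrench on its own fold-out hook and fold the spare hook away

TASK

The bright steel wrench has been left on the spare hook of the tool board, the one with no painted outline behind it. First fold its own hook, the folded one over the empty yellow outline, out all the way, and carry the wrench across to hang there by its ring; then fold the emptied spare hook up flat against the board, out of the way. Do not drop the wrench or set it down on the table on the way, and leave the rusty wrench hanging on its hook.

Things in the scene. Friction and masses are not known exactly. Their poses are not given: they have to be found in the camera images.
- tool_board: blue perforated tool board, fixed, 470 mm wide, 440 mm high, with an aluminium rail and, along the top, a ledge 30 mm deep that overhangs the hooks. Origin on the table under the middle of its front face; +x square into the board, +y along it to the left, z up; turned by up to 0.12 rad. Three alike hooks sit on the rail about 150 mm apart, in any order, axes as the board.
- home_hook: the wrench's own fold-up hook, a 34 x 46 mm dark steel clip on the rail with a bright arm; empty at the start, a yellow painted wrench outline 260 mm long on the board behind and below it. Origin on the hinge axis, 24 mm before the board's face, 262 mm above the table.
- spare_hook: the spare hook, same make, size and origin as home_hook, no outline behind it; at the start folded out with the bright wrench on it.
- home_arm (a joint): hinge of home_hook's arm: 0 = folded up flat (arm points straight up, parallel to the board), 1.52 rad = fully out on its stop (arm points at the robot, 3 degrees above level). At the start 0 to 0.3. Stiff: stays at any angle where it is left (friction 0.07 N m, 1 N at the tip; letting go can drag it a little).
- spare_arm (a joint): hinge of spare_hook's arm, values and stiffness as home_arm; 1.52 at the start.
- home_arm_tip (a point): on the axis of home_hook's arm at its end, 68 mm from the hinge axis. The arm is a round rod 8 mm thick with a red 9 mm ball at the end, bent 2.5 mm off the axis (upward when out, toward the board when folded): rod and ball together 11 mm high, 9 mm wide. Pinch it across, along the board, near the tip; the ledge is 107 mm above the folded tip: lean the tool.
- spare_arm_tip (a point): the same point of spare_hook's arm, which has the same size and shape.
- wrench: the bright steel combination wrench, 251 x 42 x 12 mm, 0.14 to 0.28 kg, hung by its ring, flat side parallel to the board. Origin at the middle of its length on the side that faces the board; -y runs to the ring (up when hung), z is square to the flat side (out of the board when hung).
- wrench_ring (a point): centre of the wrench's ring, 107 mm from the wrench's origin along -y, mid-thickness. Ring 38 mm across, 12 mm thick, hole 15 mm. Hung, the centre lies 4 mm below the arm's axis, 28 to 40 mm out from the hinge at the start. It can be gripped across its 38 mm (along the board) with the hook's arm between the fingers.
- small_wrench: the rusty brown combination wrench, 228 x 37 x 11 mm, hanging by its ring from the third hook, which is out over a smaller yellow outline: leave it alone. Origin at the middle of its length; axes as for wrench.

How it is judged:
By the outcome, as a careful person would: the job done as asked, in the order asked, and still so for the second after the job is handed in, with the robot touching nothing.
It also fails if it takes over 69 s, if anything falls off the work surface, if the arm or the gripper's body presses on something with over 40 N, if the wrist force passes 120 N, or if a joint passes its speed limit or range.

ROBOT

A 6-joint arm with a two-finger parallel gripper is mounted at the origin on a cart in front of the work surface, level with it; the furniture and walls round the work are solid. World frame = base frame: x ahead of the robot, y to its left, z up, the work surface at z = 0. Lengths are in m, angles in rad, forces in N, time in s.
With the tool pointing down it reaches from about 0.25 to 0.8 m from the base axis. Payload 8.5 kg.
Tool frame: the origin (TCP) lies at the very end of the fingers, on their centre line; the grasp point (between the pads) lies 19 mm behind it; z points along the fingers, y is the line along which they close (so a half turn about z gives the same grasp; the last joint's range is limited). The gripper opens to 85 mm and grips with 20 to 120 N. Pads are 22 mm wide; open, the fingers measure 114 mm over their backs; the gripper's body (76 mm by 85 mm) begins 54 mm behind the grasp point. The pads swing forward as they close: fully open they stand 13 mm farther back than shut.
Start: joints at [1.309, 0.238, -0.013, 1.319, 0, 1.571], TCP at [0.136, 0.507, 0.231] pointing down, gripper open.
Joint ranges: [-2.66, 2.66], [-1.03, 1.9], [-1.14, 1.46], [-1.82, 2.27], [-1.45, 1.34], [-3.14, 3.14]. Speed limits (rad/s): [2.22, 2.22, 2.79, 3.14, 3.14, 3.14].

INTERFACE

Orientations are given as a 3x3 rotation matrix whose columns are the frame's x, y, z axes.
In Python, from workcell import env, imaging gives the robot as it stands. Calls block until the motion is done:
- env.move_pose(position, orientation): joint-space move of the TCP to a pose.
- env.move_l(position, attitude=None, max_speed=0.15): straight line of the TCP; attitude=None keeps the orientation; max_speed is the mean speed in m/s.
- env.goto_joints(angles): joint-space move.
- env.ungrasp() and env.close_gripper(): open the fingers fully, or close them until they stop; the grip force is fixed at half the most.
- env.sleep(seconds).
- env.inverse_kinematics(position, orientation): joint angles nearest the present ones, or None.
- env.state(): the state.
- imaging.capture(name): name is "scene" or "top" or "wrist"; returns a dict with "img" (400x640x3 uint8, red, green, blue), "fx", "fy", "cx", "cy" (pixels), "distortion" ([k1, k2, p1, p2, k3] as OpenCV has them; the pictures are not rectified), "extrinsics" (4x4, takes a point from world to camera coordinates); the wrist camera has in their place "tool_from_camera" (4x4, takes a point from camera to tool coordinates, whose origin is the TCP and whose axes are the flange's). Camera axes: x right, y up, looking along -z (the intrinsics and any distortion apply to the point x, -y, -z); pixel columns grow to the right and rows downward; lengths in m; the calibration is good to about 2 mm. A picture is of the moment at which its call begins: read the wrist's pose just before it. There is no depth.
A pose or a line that the arm cannot do raises env.MotionError and nothing moves.
- env.job_done(): hands the job in; it is judged then, once.
The state is a dict: "t": time; "joints": joint angles; "qd": joint speeds; "joint_efforts": joint torques, N m; "eef_pos": TCP position; "orientation": TCP orientation; "force": force on the tool from outside, world axes, zero at the start; "ft_torque": the same for the moment, N m; "finger_gap": finger opening in m; "finger_force": force on a finger pad.
Only numpy, scipy, OpenCV 4.12 (cv2) and the standard library are available. Lean on these libraries where they do the work, as an engineer would, in place of code of your own. Each camera call takes 0.05 s, during which the arm holds its last target. There are 200 camera calls.

## Working session

There is one attempt and no reset: what is moved stays moved. The work goes in short steps, each a Python script; the robot and the scene stay as the last script left them, time stands still between calls to the robot, and variables do not carry over. Pictures are saved under pics/ and viewed, at most 10 in all, crops included, and the job is handed in when it is done.

```bash
mkdir -p pics; ls; python3 - <<'E'
from workcell import env, imaging
import cv2,numpy as np
s=env.state(); print(s)
ims=[]
for n in ["scene","top"]:
    c=imaging.capture(n); cv2.imwrite(f"pics/{n}0.png",c["img"][:,:,::-1]); 
    print(n,c["fx"],c["fy"],c["cx"],c["cy"],c["distortion"]);print(np.round(c["extrinsics"],4).tolist())
E
```

```text
pics
{'t': 0.0, 'joints': array([ 1.30901844e+00,  2.38822011e-01, -1.42213629e-02,  1.31917308e+00,
        1.21874127e-05,  1.57077089e+00]), 'qd': array([ 0.00092326, -0.00097656,  0.0009428 , -0.00116771,  0.00018362,
       -0.00093442]), 'joint_efforts': array([-9.19298000e-04, -5.38785911e+01,  3.46435118e+01,  1.84334605e-02,
       -3.21899086e-05, -1.24234651e-05]), 'eef_pos': array([0.13576575, 0.50674272, 0.23066878]), 'orientation': array([[-9.65937969e-01,  2.58773445e-01, -3.79298261e-04],
       [ 2.58773722e-01,  9.65937000e-01, -1.36858980e-03],
       [ 1.22235284e-05, -1.42012527e-03, -9.99998992e-01]]), 'force': array([ 0.03984794,  0.2809083 , -0.40427535]), 'ft_torque': array([-0.03376375, -0.01598207, -0.03804985]), 'finger_force': 0.0, 'finger_gap': 0.08560088110791024}
scene 428.54654627807105 428.54654627807105 318.88499782954136 198.69741203465463 [0.02546981 0.         0.         0.         0.        ]
[[0.876, -0.4822, 0.0075, -0.5993], [0.2274, 0.4267, 0.8753, -0.3257], [-0.4252, -0.7651, 0.4835, -0.709], [0.0, 0.0, 0.0, 1.0]]
top 367.9983245249666 367.9983245249666 314.88257668356823 196.9691884438125 [-0.0724713  0.         0.         0.         0.       ]
[[-0.0504, -0.9987, -0.0074, 0.0219], [0.9741, -0.0508, 0.2202, -0.6807], [-0.2203, 0.0039, 0.9754, -0.927], [0.0, 0.0, 0.0, 1.0]]
```

View pics/scene0.png

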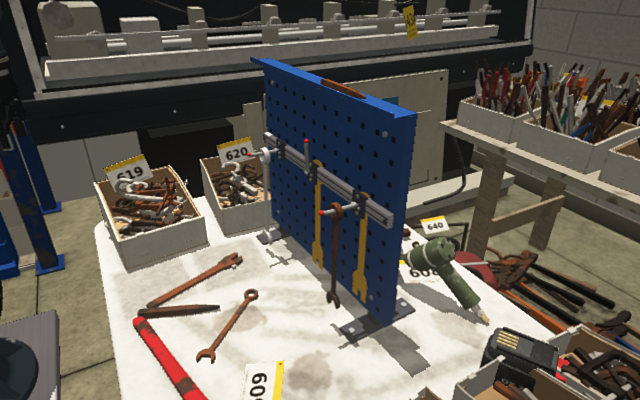

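View pics/top0.png

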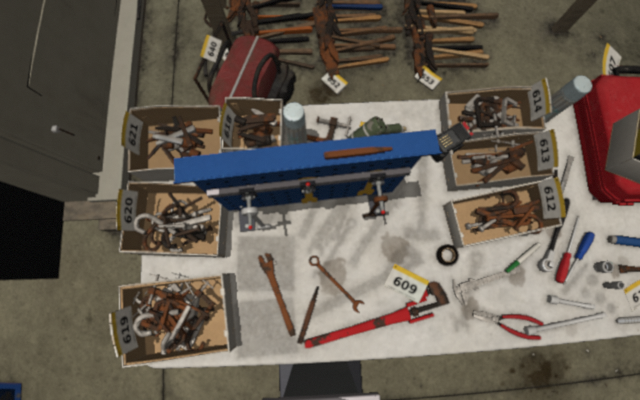

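The spare hook with the bright wrench is on the left (scene ~(262,152)). The home hook is in the middle and folded up, with its tip at ~(306,141). The rusty wrench is on the right, tip ~(322,213). I'll enlarge the crops to measure.

```bash
python3 - <<'E'
import cv2
a=cv2.imread("pics/scene0.png")[125:235,240:400]; cv2.imwrite("pics/s1.png",cv2.resize(a,None,fx=5,fy=5,interpolation=cv2.INTER_CUBIC))
a=cv2.imread("pics/top0.png")[120:240,170:450]; cv2.imwrite("pics/t1.png",cv2.resize(a,(784,336),interpolation=cv2.INTER_CUBIC))
E
```

```text
(no output)
```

View pics/s1.png

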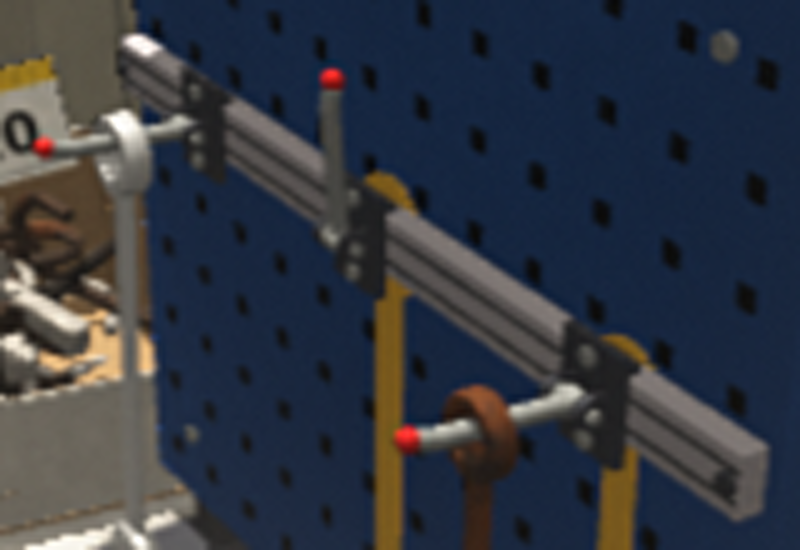

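View pics/t1.png

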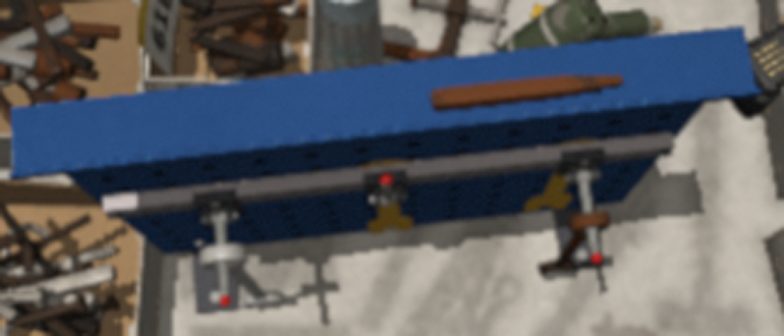

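```bash
cat > h.py <<'E'
import numpy as np, cv2, json
from scipy.optimize import least_squares
from workcell import env, imaging
def project(c,P,E=None):
    E=c["extrinsics"] if E is None else E
    P=np.atleast_2d(P); q=P@E[:3,:3].T+E[:3,3]
    q=q*[1,-1,-1]
    K=np.array([[c["fx"],0,c["cx"]],[0,c["fy"],c["cy"]],[0,0,1.]])
    return cv2.projectPoints(q.reshape(-1,1,3),np.zeros(3),np.zeros(3),K,np.array(c["distortion"],float))[0][:,0]
def Rz(a): return np.array([[np.cos(a),-np.sin(a),0],[np.sin(a),np.cos(a),0],[0,0,1]])
def armpt(q,l,off=0.0): # point on hook's arm in hook frame
    return np.array([-np.sin(q)*l+np.cos(q)*off,0,np.cos(q)*l+np.sin(q)*off])
E
python3 - <<'E'
from h import *
S=imaging.capture("scene");T=imaging.capture("top")
obs=[("S",248.4,153.8),("S",306.0,140.4),("S",321.0,212.4),("T",250.0,226.8),("T",307.9,184.3),("T",382.9,211.8),
("S",277,149.4),("S",354,204),("S",306.6,171.6)]
def pts(p):
    x,y,a,s,h,r,q=p
    H=lambda yy,v: np.array([x,y,0])+Rz(a)@(np.array([-.024,yy,.262])+v)
    b=[H(s,armpt(1.52,.064,.0025)),H(h,armpt(q,.064,.0025)),H(r,armpt(1.52,.064,.0025))]
    return b+b+[H(s,0),H(r,0),H(h,0)]
def res(p):
    o=[]
    for (n,u,v),P in zip(obs,pts(p)):
        w=1 if len(o)<6 else .4
        o.append(w*(project(S if n=="S" else T,P)[0]-[u,v]))
    o.append([(p[3]-p[4]-.15)*300,(p[4]-p[5]-.15)*300]); o.append([p[4]*30,0])
    return np.concatenate(o)
f=least_squares(res,[.7,0,0,.15,0,-.15,.1])
print(f.x.round(4)); print(f.fun.round(2))
x,y,a,s,h,r,q=f.x
# ledge corners check
for n,c in (("S",S),("T",T)):
    print(n,project(c,[np.array([x,y,0])+Rz(a)@np.array([-.03,k,.44]) for k in(.235,-.235)]).round(1).tolist())
# ring distance along arm
for d in (.028,.034,.040):
    P=np.array([x,y,0])+Rz(a)@(np.array([-.024,s,.262])+armpt(1.52,d,-.004))
    print(d,project(S,P).round(1),project(T,P+[0,0,.019]).round(1))
for yy in(s,h,r): print((np.array([x,y,0])+Rz(a)@np.array([-.024,yy,.262])).round(4))
E
```

```text
[ 6.766e-01  1.000e-04  6.470e-02  1.401e-01  0.000e+00 -1.525e-01
  4.010e-02]
[-0.62 -0.28  0.23  2.63 -0.05 -0.19 -1.46 -0.4   1.15 -0.48 -0.28 -0.89
 -1.12  0.27 -0.92  0.47 -0.05  0.57 -2.96  0.75  0.    0.  ]
S [[248.2, 60.8], [389.2, 120.3]]
T [[174.4, 185.8], [440.1, 155.7]]
0.028 [[262.9 153.7]] [[246.4 209.4]]
0.034 [[260.4 154.1]] [[246.6 212.1]]
0.04 [[257.9 154.6]] [[246.7 214.8]]
[0.6436 0.1384 0.262 ]
[ 0.6527 -0.0014  0.262 ]
[ 0.6625 -0.1536  0.262 ]
```

```bash
cat >> h.py <<'E'
def tool(a,t,sgn=1): # tool z = board +x tipped down by t
    z=Rz(a)@[np.cos(t),0,-np.sin(t)]; y=Rz(a)@[0,sgn*1.,0]; return np.column_stack([np.cross(y,z),y,z])
def wrist(name):
    s=env.state(); c=imaging.capture("wrist")
    W=np.eye(4); W[:3,:3]=s["orientation"]; W[:3,3]=s["eef_pos"]
    c["extrinsics"]=np.linalg.inv(W@np.array(c["tool_from_camera"]))
    cv2.imwrite(f"pics/{name}.png",c["img"][:,:,::-1]); np.save(f"{name}.npy",c,allow_pickle=True); return c
E
python3 - <<'E'
from h import *
c=imaging.capture("wrist"); print(np.round(c["tool_from_camera"],4).tolist(),c["fx"],c["cx"],c["cy"],c["distortion"])
a=.065
H={"s":np.array([.6436,.1384,.262]),"h":np.array([.6527,-.0014,.262])}
for sg in(1,-1):
  for t in (.4,.6,.8,1.0):
    R=tool(a,t,sg); o=[]
    for k in "sh":
      for q in (0,.8,1.52):
        P=H[k]+Rz(a)@armpt(q,.06)+R[:,2]*.019
        j=env.inverse_kinematics(P,R); o.append(None if j is None else j.round(2).tolist())
    print(sg,t,[ (x if x is None else "ok") for x in o], o[0],o[5])
for sg in(1,-1):
  for t in (.4,.6):
    j=env.inverse_kinematics([.45,.07,.40],tool(a,t,sg)); print("view",sg,t,j)
E
```

```text
[[-0.0002, 0.9648, 0.2631, 0.0654], [1.0, 0.0004, -0.0008, 0.0004], [-0.0009, 0.2631, -0.9648, -0.1425], [0.0, 0.0, 0.0, 1.0]] 276.81895631041505 319.56349405407576 197.62794033155427 [-0.04895916  0.          0.          0.          0.        ]
1 0.4 ['ok', 'ok', 'ok', 'ok', 'ok', 'ok'] [0.31, -0.02, -0.86, -0.43, -0.22, 0.1] [-0.07, -0.02, -1.09, -0.67, 0.12, -0.05]
1 0.6 ['ok', 'ok', 'ok', 'ok', 'ok', 'ok'] [0.29, -0.05, -0.65, 0.01, -0.19, 0.13] [-0.06, -0.1, -0.88, -0.17, 0.1, -0.07]
1 0.8 ['ok', 'ok', 'ok', 'ok', 'ok', 'ok'] [0.28, -0.01, -0.43, 0.39, -0.15, 0.15] [-0.05, -0.09, -0.66, 0.23, 0.08, -0.08]
1 1.0 ['ok', 'ok', 'ok', 'ok', 'ok', 'ok'] [0.26, 0.08, -0.2, 0.73, -0.1, 0.16] [-0.04, -0.01, -0.44, 0.57, 0.05, -0.08]
-1 0.4 ['ok', 'ok', 'ok', 'ok', 'ok', 'ok'] [0.31, -0.02, -0.86, -0.43, -0.22, -3.04] [-0.07, -0.02, -1.09, -0.67, 0.12, 3.09]
-1 0.6 ['ok', 'ok', 'ok', 'ok', 'ok', 'ok'] [0.29, -0.05, -0.65, 0.01, -0.19, -3.01] [-0.06, -0.1, -0.88, -0.17, 0.1, 3.07]
-1 0.8 ['ok', 'ok', 'ok', 'ok', 'ok', 'ok'] [0.28, -0.01, -0.43, 0.39, -0.15, -2.99] [-0.05, -0.09, -0.66, 0.23, 0.08, 3.06]
-1 1.0 ['ok', 'ok', 'ok', 'ok', 'ok', 'ok'] [0.26, 0.08, -0.2, 0.73, -0.1, -2.98] [-0.04, -0.01, -0.44, 0.57, 0.05, 3.06]
view 1 0.4 [ 0.29821693 -0.6369481  -0.90438426  0.1425019  -0.21450631  0.09223964]
view 1 0.6 [ 0.26501445 -0.56324083 -0.69302447  0.47963469 -0.1647245   0.11397114]
view -1 0.4 [ 0.29821693 -0.6369481  -0.90438426  0.1425019  -0.21450631 -3.04935301]
view -1 0.6 [ 0.26501445 -0.56324083 -0.69302447  0.47963469 -0.1647245  -3.02762151]
```

```bash
python3 - <<'E'
from h import *
env.move_pose([.50,.065,.385],tool(.065,.6)); s=env.state(); print(s["t"],s["eef_pos"])
env.sleep(.3); c=wrist("w1"); 
cv2.imwrite("pics/w1c.png",cv2.resize(c["img"][::-1,::-1,::-1],(800,500),interpolation=cv2.INTER_CUBIC))
H={"s":np.array([.6436,.1384,.262]),"h":np.array([.6527,-.0014,.262])}
print(project(c,[H["s"],H["s"]+Rz(.065)@armpt(1.52,.064,.0025),H["h"]+Rz(.065)@armpt(.04,.064,.0025),H["h"]]).round(1).tolist())
E
```

```text
2.3417 [0.50015892 0.06553183 0.384941  ]
[[372.0, 163.5], [383.9, 140.2], [252.0, 214.7], [256.2, 163.7]]
```

View pics/w1c.png

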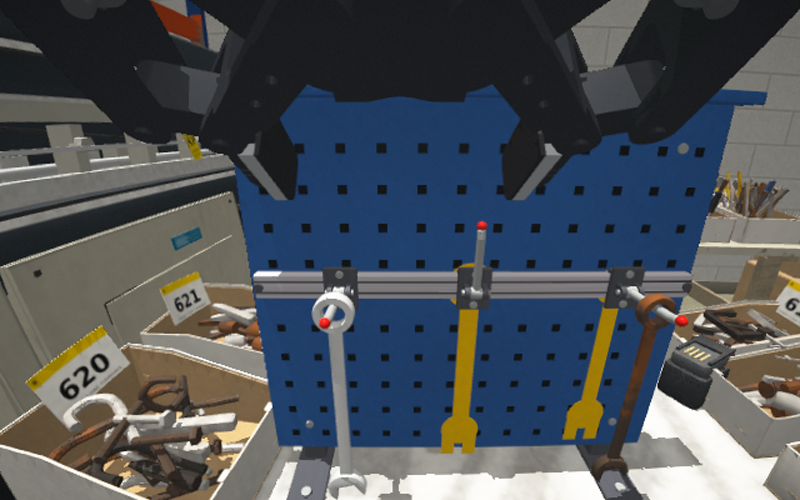

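The wrist picture (turned upright) shows the spare ball at ~(324,323) inside the ring at (333,312), the home ball at (482,226) and the rusty-wrench ball at (682,321). I'll refine the fit with red-blob centroids from all three cameras.

```bash
python3 - <<'E'
from h import *
S=imaging.capture("scene");T=imaging.capture("top");W=np.load("w1.npy",allow_pickle=True).item()
def red(c,u,v):
    im=c["img"].astype(int); m=((im[:,:,0]>130)&(im[:,:,1]<90)&(im[:,:,2]<90)).astype(np.uint8)
    n,_,st,ce=cv2.connectedComponentsWithStats(m); i=1+np.argmin(np.hypot(*(ce[1:]-[u,v]).T)); return ce[i],st[i,4]
B=[(S,248.4,153.8),(S,306,140.4),(S,321,212.4),(T,250,226.8),(T,307.9,184.3),(T,382.9,211.8)]+[(W,639-u/1.25,399-v/1.25) for u,v in((324,323),(482,226),(682,321))]
O=[]
for c,u,v in B:
    ce,n=red(c,u,v); print(np.round([u,v,*ce],1),n); O.append(ce if np.hypot(*(ce-[u,v]))<3 else np.array([u,v]))
clipu=[639-u/1.25 for u in(340,474.5,626.5)]
for L in(.064,.066,.068):
  def model(p):
    x,y,a,s,h,r,q=p
    H=lambda yy,v: np.array([x,y,0])+Rz(a)@(np.array([-.024,yy,.262])+v)
    return [H(s,armpt(1.52,L,.0025)),H(h,armpt(q,L,.0025)),H(r,armpt(1.52,L,.0025))],[H(k,0) for k in(s,h,r)]
  def res(p):
    b,hh=model(p); o=[]
    for i,c in enumerate((S,T,W)): o.append((project(c,np.array(b))-O[3*i:3*i+3]).ravel())
    o.append(.7*(project(W,np.array(hh))[:,0]-clipu)); o.append([p[4]*30])
    o.append(.5*(project(T,[np.array([p[0],p[1],0])+Rz(p[2])@np.array([-.03,k,.44]) for k in(.235,-.235)])[:,1]-[183.2,153.6]))
    return np.concatenate(o)
  f=least_squares(res,[.677,0,.06,.14,0,-.15,.05],loss="soft_l1")
  print(L,f.cost.round(2),f.x.round(4)); print(res(f.x).round(1))
  print([k.round(4).tolist() for k in model(f.x)[1][:2]])
E
```

```text
[248.4 153.8 248.3 153.6] 7
[306.  140.4 305.8 140. ] 10
[321.  212.4 320.9 211.7] 17
[250.  226.8 249.9 226.9] 8
[307.9 184.3 307.1 183.9] 8
[382.9 211.8 382.7 211.5] 12
[379.8 140.6 379.8 140.6] 59
[253.4 218.2 254.  219.2] 40
[ 93.4 142.2  94.  143.1] 57
0.064 9.82 [ 0.6785 -0.0249  0.0648  0.1612  0.0282 -0.1273  0.0274]
[ 0.4  0.5  0.1  2.4  0.1  0.4  0.5 -0.8  0.4 -0.4 -0.1 -0.7 -0.1 -0.4
  0.9 -4.2  0.9 -0.8  1.2 -0.5 -2.6  0.8  0.4  0.2]
[[0.6441, 0.1344, 0.262], [0.6527, 0.0017, 0.262]]
0.066 6.08 [ 0.6795 -0.0126  0.0649  0.149   0.0159 -0.1394  0.0568]
[ 0.3  0.5  0.   1.5  0.1  0.4  0.5 -0.7  0.4 -0.6 -0.1 -0.6 -0.  -0.4
  0.7 -2.5  0.8 -0.8  1.  -0.3 -1.9  0.5  0.3  0.1]
[[0.6459, 0.1345, 0.262], [0.6545, 0.0017, 0.262]]
0.068 3.04 [ 0.6806 -0.0014  0.065   0.1378  0.0047 -0.1506  0.0871]
[ 0.2  0.5 -0.1  0.6 -0.   0.4  0.5 -0.6  0.4 -0.6 -0.1 -0.6 -0.  -0.4
  0.4 -1.   0.6 -0.8  0.8 -0.1 -1.3  0.1  0.2 -0.1]
[[0.6477, 0.1346, 0.262], [0.6564, 0.0017, 0.262]]
```

```bash
cat >> h.py <<'E'
A=.065; HS=np.array([.6477,.1346,.262]); HH=np.array([.6564,.0017,.262]); TILT=.7
def gp(P,t=TILT): # TCP position placing the grasp point at P
    return np.asarray(P)+tool(A,t)[:,2]*.019
def on(H,q,l,off=0.): return H+Rz(A)@armpt(q,l,off)
def rep(m=""):
    s=env.state(); print(m,"t%.2f"%s["t"],"p",s["eef_pos"].round(4),"F",s["force"].round(1),"gap %.4f"%s["finger_gap"],"ff %.1f"%s["finger_force"]); return s
E
python3 - <<'E'
from h import *
R=tool(A,TILT); g=gp(on(HH,.09,.060)); 
env.move_pose(g-R[:,2]*.07,R); rep("pre")
env.move_l(g,max_speed=.1); rep("at"); 
env.close_gripper(); rep("closed"); c=wrist("w2")
cv2.imwrite("pics/w2c.png",cv2.resize(c["img"][::-1,::-1,::-1][60:300,120:540],None,fx=1.9,fy=1.9,interpolation=cv2.INTER_CUBIC))
E
```

```text
pre t3.39 p [ 0.6124 -0.0019  0.3535] F [-0.  -0.2  0. ] gap 0.0856 ff 0.0
at t4.24 p [0.6654 0.0025 0.31  ] F [0.4 0.5 0. ] gap 0.0849 ff 0.0
closed t4.95 p [0.6656 0.0017 0.3097] F [-2.  -4.4  0.9] gap 0.0061 ff 58.5
```

View pics/w2c.png

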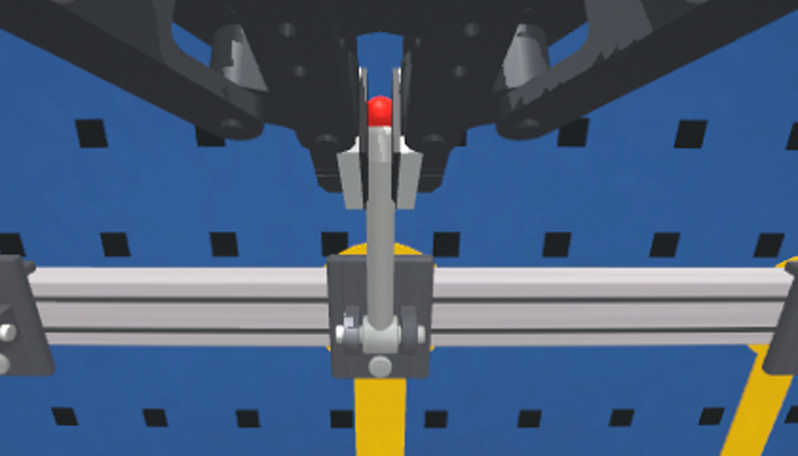

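```bash
python3 - <<'E'
from h import *
p0=env.state()["eef_pos"]; base=gp(on(HH,.09,.060)); d=p0-base; d[1]-=.0005
for q in (.35,.65,.95,1.25,1.45,1.53):
    env.move_l(gp(on(HH,q,.060))+d,max_speed=.12); s=rep(q)
    if np.linalg.norm(s["force"])>40: break
E
```

```text
0.35 t5.28 p [6.503e-01 5.000e-04 3.069e-01] F [-6.5  0.5  5.7] gap 0.0061 ff 60.0
0.65 t5.58 p [ 6.351e-01 -5.000e-04  2.992e-01] F [-8.8  0.1  9.2] gap 0.0060 ff 60.2
0.95 t5.88 p [ 0.6227 -0.0012  0.2868] F [-13.1  -0.2  12.9] gap 0.0063 ff 62.9
1.25 t6.18 p [ 0.6146 -0.0018  0.2701] F [-9.9  0.1  9.4] gap 0.0059 ff 66.9
1.45 t6.43 p [ 0.612  -0.0019  0.2573] F [2.  0.6 0.5] gap 0.0054 ff 65.0
1.53 t6.68 p [ 0.611  -0.002   0.2518] F [1.7 0.9 0.3] gap 0.0059 ff 62.8
```

```bash
python3 - <<'E'
from h import *
for k in range(7):
    s=env.state(); 
    if s["force"][2]>9: break
    env.move_l(s["eef_pos"]+[0,0,-.0012],max_speed=.05); rep(k)
env.ungrasp(); rep("open")
R=tool(A,TILT); env.move_l(env.state()["eef_pos"]-R[:,2]*.06); rep("back")
# view spot, clear of the hooks
env.move_l([.50,.065,.385],attitude=tool(A,.6),max_speed=.25); env.sleep(.2); c=wrist("w3"); rep()
cv2.imwrite("pics/w3c.png",cv2.resize(c["img"][::-1,::-1,::-1][160:300,230:580],(800,320),interpolation=cv2.INTER_CUBIC))
for n in("scene","top"): np.save(n+"3.npy",imaging.capture(n),allow_pickle=True)
def red(c):
    im=c["img"].astype(int); m=((im[:,:,0]>130)&(im[:,:,1]<90)&(im[:,:,2]<90)).astype(np.uint8)
    return m
for n in("w3","scene3","top3"):
    c=np.load(n+".npy",allow_pickle=True).item(); nn,_,st,ce=cv2.connectedComponentsWithStats(red(c))
    for nm,H in(("s",HS),("h",HH)):
        pr=[project(c,on(H,q,.068,.0025))[0].round(1).tolist() for q in(1.45,1.52)]
        i=1+np.argmin(np.hypot(*(ce[1:]-pr[1]).T)); print(n,nm,"pred 1.45,1.52",pr,"seen",ce[i].round(1),st[i,4])
E
```

```text
0 t6.93 p [ 0.6112 -0.0019  0.2504] F [ 6.5  1.1 -3.3] gap 0.0059 ff 63.4
1 t7.18 p [ 0.611  -0.0019  0.2487] F [ 2.5  1.4 -2.3] gap 0.0062 ff 64.0
2 t7.43 p [ 0.611  -0.002   0.2475] F [ 0.2  1.  -0.4] gap 0.0063 ff 64.3
3 t7.68 p [ 0.6112 -0.002   0.2465] F [-0.2 -0.1  1.4] gap 0.0058 ff 64.9
4 t7.93 p [ 0.6111 -0.002   0.2454] F [-3.4 -0.1  3.1] gap 0.0062 ff 65.3
5 t8.18 p [ 0.6111 -0.002   0.2441] F [-3.4  0.3  3.3] gap 0.0056 ff 64.7
6 t8.43 p [ 0.6111 -0.002   0.2435] F [-8.5 -1.3  7.7] gap 0.0060 ff 65.6
open t9.18 p [ 0.6111 -0.002   0.2429] F [-0.5 -0.4 -0.4] gap 0.0855 ff 0.0
back t9.72 p [ 0.5655 -0.005   0.2819] F [0.6 0.3 0.2] gap 0.0855 ff 0.0
 t10.69 p [0.5003 0.0643 0.3835] F [ 0.2 -0.2 -0.1] gap 0.0854 ff 0.0
w3 s pred 1.45,1.52 [[381.5, 146.4], [381.2, 141.9]] seen [381.1 142.6] 59
w3 h pred 1.45,1.52 [[245.6, 146.6], [245.9, 142.1]] seen [245.2 143. ] 54
scene3 s pred 1.45,1.52 [[248.6, 152.0], [248.5, 154.1]] seen [248.3 153.6] 7
scene3 h pred 1.45,1.52 [[277.5, 174.9], [277.4, 177.2]] seen [277.2 176.8] 11
top3 s pred 1.45,1.52 [[250.0, 225.7], [250.4, 226.2]] seen [249.9 226.9] 8
top3 h pred 1.45,1.52 [[311.6, 218.6], [311.6, 219.2]] seen [311.  219.7] 7
```

View pics/w3c.png

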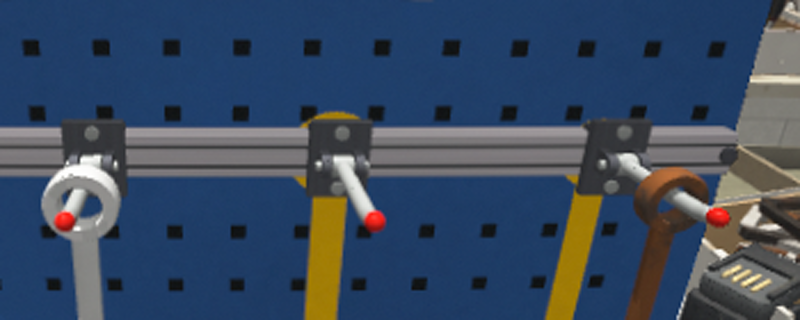

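```bash
python3 - <<'E'
from h import *
W=np.load("w3.npy",allow_pickle=True).item(); S=np.load("scene3.npy",allow_pickle=True).item();T=np.load("top3.npy",allow_pickle=True).item()
# ball residuals removed as local bias
def fit(c,uv,ball,z=0.,front=0.):
    b=np.array(ball)-project(c,on(HS,1.52,.068,.0025))[0]
    f=lambda d: project(c,on(HS,1.52,d[0]+front,-.004)+[0,0,z])[0]+b-uv
    r=least_squares(f,[.034]); return r.x[0],r.fun.round(2)
e=[fit(W,np.array([374.3,151.4]),[381.1,142.6],front=.006),fit(S,np.array([264.2,155.2]),[248.3,153.6]),fit(T,np.array([248.6,210.]),[249.9,226.9],z=.019)]
print(e); d=float(np.clip(np.median([k[0] for k in e]),.028,.040)); print(d)
HS2=HS+[0,-.0007,0]; R=tool(A,TILT); g=gp(on(HS2,1.52,d,-.004))
env.move_pose(g-R[:,2]*.09,R); rep("pre"); env.move_l(g,max_speed=.12); rep("at")
env.close_gripper(); rep("closed"); open("d.txt","w").write(str(d)); c=wrist("w4")
cv2.imwrite("pics/w4c.png",cv2.resize(c["img"][::-1,::-1,::-1][60:300,120:540],None,fx=1.9,fy=1.9,interpolation=cv2.INTER_CUBIC))
E
```

```text
[(np.float64(0.029004281604757404), array([0.11, 0.05])), (np.float64(0.03080297196701773), array([-0.26, -1.5 ])), (np.float64(0.03239937556391354), array([-0.86,  0.06]))]
0.03080297196701773
pre t11.34 p [0.5627 0.1286 0.3043] F [ 0.6 -0.3  1.1] gap 0.0852 ff 0.0
at t12.24 p [0.6312 0.1326 0.2481] F [0.7 0.3 0.3] gap 0.0855 ff 0.0
closed t12.77 p [0.6316 0.1331 0.248 ] F [0.7 1.4 1.6] gap 0.0351 ff 59.7
```

View pics/w4c.png

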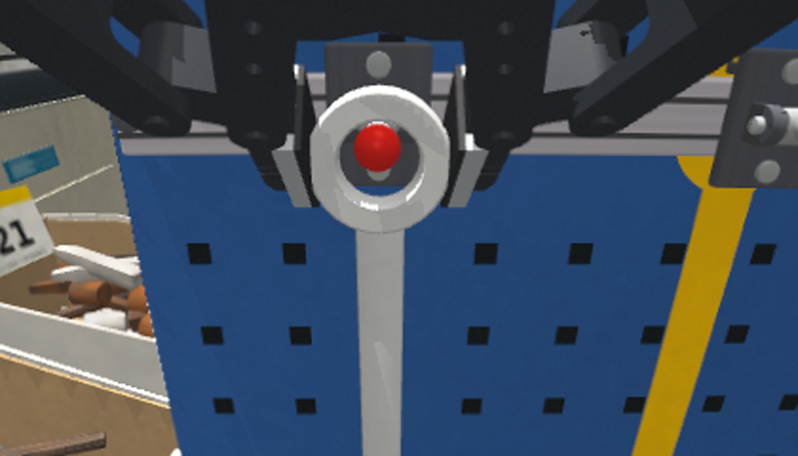

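The ring is held across its sides, with the ball centred laterally at (378,147). Next I lift and draw it off along the arm.

```bash
python3 - <<'E'
from h import *
d=float(open("d.txt").read()); HS2=HS+[0,-.0007,0]
def P(l,off): return gp(on(HS2,1.52,l,off))
rep("0"); env.move_l(P(d,.0015),max_speed=.03); rep("lift")
for l in (.045,.056,.066,.076,.09,.105):
    env.move_l(P(l,.0015),max_speed=.06); s=rep(l)
    if np.linalg.norm(s["force"])>15: print("STOP"); break
E
```

```text
0 t12.82 p [0.6316 0.1331 0.2479] F [-0.1  1.7  2.7] gap 0.0347 ff 59.7
lift t13.15 p [0.6314 0.1327 0.2526] F [ 0.4  0.4 -2. ] gap 0.0349 ff 59.7
0.045 t13.53 p [0.617  0.1319 0.2537] F [ 0.2 -0.6 -0.8] gap 0.0352 ff 59.7
0.056 t13.87 p [0.6061 0.1313 0.2542] F [ 0.   0.9 -0.9] gap 0.0345 ff 59.7
0.066 t14.18 p [0.5962 0.1306 0.2547] F [ 0.1 -0.5 -1.6] gap 0.0350 ff 59.7
0.076 t14.50 p [0.5862 0.1299 0.2552] F [-0.1 -1.  -0.3] gap 0.0351 ff 59.7
0.09 t14.88 p [0.5723 0.1291 0.2561] F [ 0.1  0.6 -0.6] gap 0.0352 ff 59.8
0.105 t15.28 p [0.5574 0.1281 0.2568] F [-1.1 -0.  -1. ] gap 0.0347 ff 59.8
```

```bash
python3 - <<'E'
from h import *
HH2=HH+[0,-.0007,0]
env.move_l(gp(on(HH2,1.52,.105,.0015)),max_speed=.1); env.sleep(.3); rep("home front"); c=wrist("w5")
im=c["img"][::-1,::-1,::-1]; cv2.imwrite("pics/w5c.png",cv2.resize(im[80:240,210:430],(792,576),interpolation=cv2.INTER_CUBIC))
pr=[project(c,on(HH2,1.52,*k))[0] for k in((.068,.0025),(.111,.0015),(0,0))]
print([ (((639-u)-210+.5)*3.6,((399-v)-80+.5)*3.6) for u,v in pr])
E
```

```text
home front t17.07 p [ 0.5663 -0.0045  0.2566] F [ 0.7 -0.8 -1.9] gap 0.0349 ff 59.8
[(np.float64(397.69243133966836), np.float64(169.38936836751802)), (np.float64(398.15203944724254), np.float64(216.96766438735762)), (np.float64(397.2932897899077), np.float64(145.33987485461694))]
```

View pics/w5c.png

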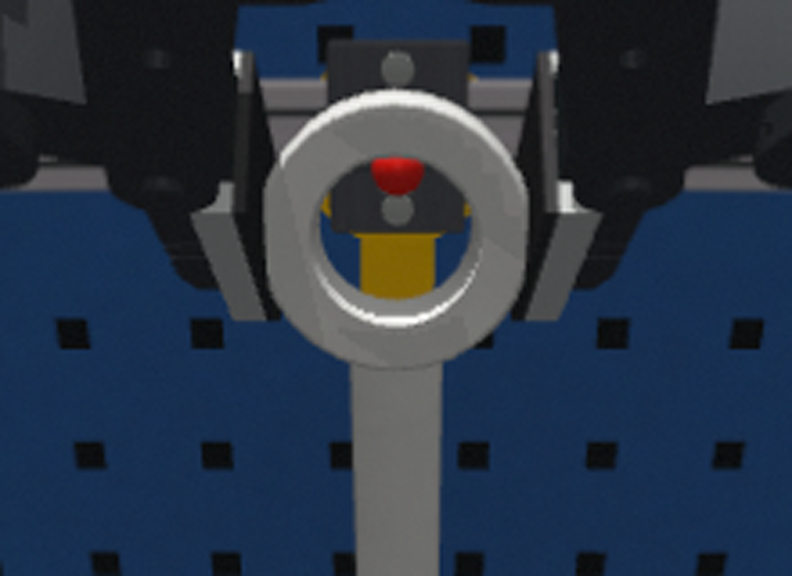

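```bash
python3 - <<'E'
from h import *
th=np.linspace(0,2*np.pi,181)
def ext(c,H,l,off,r,sc,ox,oy,pitch=0):
    o=[]
    for s in(.006,-.006): # front, back
        n=np.array([-np.cos(pitch),0,np.sin(pitch)]); u=np.array([np.sin(pitch),0,np.cos(pitch)])
        p=H+Rz(A)@armpt(1.52,l,off)+ (Rz(A)@(n[:,None]*s+np.outer([0,1,0],r*np.cos(th))+np.outer(u,r*np.sin(th)))).T
        q=project(c,p); q=np.c_[(639-q[:,0]-ox+.5)*sc,(399-q[:,1]-oy+.5)*sc]
        o.append([q[:,0].min(),q[:,0].max(),q[:,1].min(),q[:,1].max()])
    return np.array(o)
d=float(open("d.txt").read())
for n,H,l,off,sc,ox,oy,obs in(("w4",HS,d,-.004,1.9,120,60,(312,448,85,232)),("w5",HH,.105,.0015,3.6,210,80,(265,527,88,368))):
    c=np.load(n+".npy",allow_pickle=True).item(); H=H+[0,-.0007,0]
    print(n,"obs L R T(back) B(front)",obs); print(ext(c,H,l,off,.019,sc,ox,oy).round(0).tolist())
    def res(p):
        e=ext(c,H,p[0],p[1],.019,sc,ox,oy); return np.array([e[0,0]-obs[0],e[0,1]-obs[1],e[:,2].min()-obs[2],e[:,3].max()-obs[3]])
    f=least_squares(res,[l,off],diff_step=1e-3); print("fit l,off",f.x.round(4),f.fun.round(1))
E
```

```text
w4 obs L R T(back) B(front) (312, 448, 85, 232)
[[304.0, 458.0, 76.0, 229.0], [310.0, 451.0, 72.0, 214.0]]
fit l,off [ 0.0189 -0.0082] [-1.1  2.7  1.9 -2. ]
w5 obs L R T(back) B(front) (265, 527, 88, 368)
[[253.0, 543.0, 66.0, 356.0], [264.0, 532.0, 59.0, 328.0]]
fit l,off [ 0.0949 -0.003 ] [-0.9  5.   3.  -3.1]
```

The ball in the picture (397,169) matches the prediction (397.7,169.4). The ring sits relative to this arm as it did on the spare, so I insert with force monitoring.

```bash
python3 - <<'E'
from h import *
HH2=HH+[0,-.0007,0]
def P(l,off): return gp(on(HH2,1.52,l,off))
ok=True
for l in (.09,.078,.068,.058,.046,.033):
    env.move_l(P(l,.0017),max_speed=.06); s=rep(l)
    if np.linalg.norm(s["force"])>12: ok=False; print("STOP"); break
if ok:
    for off in(-.0025,-.0035,-.0042):
        env.move_l(P(.033,off),max_speed=.03); s=rep(off)
        if s["force"][2]>4: break
E
```

```text
0.09 t17.52 p [ 0.5816 -0.0038  0.2557] F [-0.7 -0.3 -2. ] gap 0.0350 ff 59.8
0.078 t17.87 p [ 0.5935 -0.0031  0.2552] F [-0.8 -0.2 -1.1] gap 0.0347 ff 59.8
0.068 t18.18 p [ 0.6036 -0.0024  0.2549] F [ 0.6 -0.3 -0.5] gap 0.0351 ff 59.8
0.058 t18.50 p [ 0.6135 -0.0018  0.2543] F [-0.9  0.4 -1.9] gap 0.0347 ff 59.8
0.046 t18.85 p [ 0.6255 -0.001   0.2536] F [-0.3  0.  -1.8] gap 0.0349 ff 59.8
0.033 t19.22 p [ 6.384e-01 -1.000e-04  2.530e-01] F [ 0.4 -0.1 -2.1] gap 0.0348 ff 59.8
-0.0025 t19.51 p [ 6.376e-01 -2.000e-04  2.486e-01] F [-0.4 -0.8 -1.9] gap 0.0349 ff 59.8
-0.0035 t19.76 p [ 6.379e-01 -2.000e-04  2.483e-01] F [-0.4 -0.5 -0.2] gap 0.0346 ff 59.9
-0.0042 t20.01 p [ 6.382e-01 -2.000e-04  2.480e-01] F [-1.5 -0.7  2.4] gap 0.0342 ff 60.2
```

```bash
cat >> h.py <<'E'
def look(n,pairs): # compare red balls with predictions
    env.sleep(.2); wrist(n); np.save("S_.npy",imaging.capture("scene"),allow_pickle=True); np.save("T_.npy",imaging.capture("top"),allow_pickle=True)
    for f in(n,"S_","T_"):
        c=np.load(f+".npy",allow_pickle=True).item(); im=c["img"].astype(int)
        m=((im[:,:,0]>130)&(im[:,:,1]<90)&(im[:,:,2]<90)).astype(np.uint8); _,_,st,ce=cv2.connectedComponentsWithStats(m)
        for nm,H,qs in pairs:
            pr=[project(c,on(H,q,.068,.0025))[0].round(1).tolist() for q in qs]
            i=1+np.argmin(np.hypot(*(ce[1:]-pr[0]).T)); print(f,nm,qs,pr,"seen",ce[i].round(1),st[i,4])
E
python3 - <<'E'
from h import *
R=tool(A,TILT); env.ungrasp(); rep("open")
env.move_l(env.state()["eef_pos"]-R[:,2]*.09,max_speed=.12); rep("back")
HS2=HS+[0,-.0007,0]; t0=.4; R=tool(A,t0); g=gp(on(HS2,1.52,.060),t0)
env.move_l([.50,.065,.385],attitude=tool(A,.6),max_speed=.25); look("w6",[("s",HS,(1.52,1.45)),("h",HH,(1.52,1.45))])
env.move_pose(g-R[:,2]*.07,R); rep("pre"); env.move_l(g,max_speed=.1); rep("at"); env.close_gripper(); rep("closed")
E
```

```text
open t20.56 p [ 6.378e-01 -2.000e-04  2.472e-01] F [ 0.7  0.4 -0.4] gap 0.0853 ff 0.0
back t21.46 p [ 0.5692 -0.0047  0.3049] F [-0.1 -0.2 -0.3] gap 0.0853 ff 0.0
w6 s (1.52, 1.45) [[381.3, 141.6], [381.5, 146.1]] seen [381.3 142.7] 58
w6 h (1.52, 1.45) [[245.9, 141.9], [245.6, 146.4]] seen [245.6 142.1] 58
S_ s (1.52, 1.45) [[248.5, 154.1], [248.6, 152.0]] seen [248.3 153.6] 7
S_ h (1.52, 1.45) [[277.4, 177.2], [277.5, 174.9]] seen [277.2 176.8] 11
T_ s (1.52, 1.45) [[250.4, 226.2], [250.0, 225.7]] seen [249.9 226.9] 8
T_ h (1.52, 1.45) [[311.6, 219.2], [311.6, 218.6]] seen [311.5 219.8] 10
pre t23.28 p [0.5415 0.1271 0.2853] F [-0.6 -0.5 -0.6] gap 0.0856 ff 0.0
at t24.13 p [0.6051 0.1309 0.2579] F [-0.1  0.4  0.8] gap 0.0854 ff 0.0
closed t24.84 p [0.6052 0.1317 0.2578] F [-4.9  3.5  2.8] gap 0.0060 ff 58.6
```

```bash
python3 - <<'E'
from h import *
HS2=HS+[0,-.0003,0]
for q in (1.35,1.1,.85,.6,.35,.12,0.):
    t=.4+.5*(1.52-q)/1.52
    env.move_l(gp(on(HS2,q,.060),t),attitude=tool(A,t),max_speed=.1); s=rep(q)
    if np.linalg.norm(s["force"])>45: print("STOP"); break
E
```

```text
1.35 t25.15 p [0.6064 0.1318 0.2674] F [-0.4  2.4  0.1] gap 0.0061 ff 60.2
1.1 t25.51 p [0.611  0.1321 0.2803] F [-5.8  1.2  4.3] gap 0.0060 ff 60.9
0.85 t25.83 p [0.6188 0.1327 0.2915] F [-11.7   1.3   9.3] gap 0.0059 ff 62.3
0.6 t26.13 p [0.6295 0.1334 0.2997] F [-6.7  1.4  5.7] gap 0.0061 ff 64.1
0.35 t26.42 p [0.6414 0.1341 0.3041] F [-2.4  2.   1.3] gap 0.0062 ff 64.7
0.12 t26.69 p [0.6531 0.1348 0.3056] F [-4.2  2.2 -0.7] gap 0.0061 ff 64.9
0.0 t26.94 p [0.6594 0.1352 0.3061] F [-2.4  3.4 -1.2] gap 0.0059 ff 63.0
```

```bash
python3 - <<'E'
from h import *
for k in range(8):
    s=env.state()
    if s["force"][0]<-11: break
    env.move_l(s["eef_pos"]+Rz(A)@[.0015,0,0],max_speed=.05); rep(k)
env.ungrasp(); rep("open")
R=env.state()["orientation"]; env.move_l(env.state()["eef_pos"]-R[:,2]*.03-[.04,0,0],max_speed=.12); rep("back")
env.move_l([.50,.065,.385],attitude=tool(A,.6),max_speed=.2); look("w7",[("s",HS,(0.,.1)),("h",HH,(1.52,1.45))])
im=np.load("w7.npy",allow_pickle=True).item()["img"][::-1,::-1,::-1]; cv2.imwrite("pics/w7c.png",cv2.resize(im[140:400,190:580],(780,520),interpolation=cv2.INTER_CUBIC))
E
```

```text
0 t27.19 p [0.6609 0.1353 0.3063] F [-1.5  2.6 -0.5] gap 0.0062 ff 62.4
1 t27.44 p [0.6622 0.1354 0.3064] F [-4.4  1.9  1.7] gap 0.0061 ff 62.0
2 t27.69 p [0.6637 0.1355 0.3065] F [-3.5  1.8  2.2] gap 0.0061 ff 61.7
3 t27.94 p [0.6648 0.1356 0.3065] F [-8.   2.4  4.1] gap 0.0060 ff 65.0
4 t28.19 p [0.665  0.1356 0.3065] F [-16.9   1.7   8.9] gap 0.0062 ff 69.8
open t28.93 p [0.6664 0.1356 0.3066] F [ 0.2 -0.6  0.3] gap 0.0856 ff 0.0
back t29.61 p [0.608  0.1345 0.3303] F [ 0.1 -0.  -0.7] gap 0.0852 ff 0.0
w7 s (0.0, 0.1) [[371.4, 219.7], [372.5, 218.1]] seen [372.  219.5] 38
w7 h (1.52, 1.45) [[244.6, 140.4], [244.3, 144.9]] seen [244.2 140.6] 59
S_ s (0.0, 0.1) [[276.3, 120.9], [273.5, 121.5]] seen [274.  120.5] 6
S_ h (1.52, 1.45) [[277.4, 177.2], [277.5, 174.9]] seen [277.2 176.8] 11
T_ s (0.0, 0.1) [[242.3, 187.9], [242.6, 191.1]] seen [241.9 190.9] 8
T_ h (1.52, 1.45) [[311.6, 219.2], [311.6, 218.6]] seen [311.5 219.8] 10
```

View pics/w7c.png

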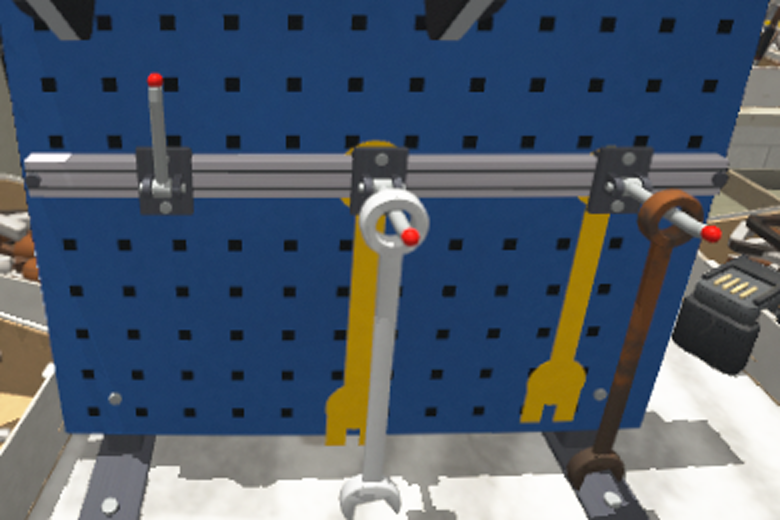

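The bright wrench hangs on the home hook (ring at (395,222)) and the rusty one is untouched. The spare arm is up, but the scene and top views put it at ~0.07 rad, because the fingertips met the board first. I'll push it home from the front with closed fingers.

```bash
python3 - <<'E'
from h import *
env.close_gripper(); R=tool(A,.6)
tgt=on(HS+[0,-.0003,0],0,.056)+Rz(A)@[-.004,0,0]   # front of the rod when folded
back=lambda d: tgt+Rz(A)@[-d,0,0]
env.move_l(back(.04),attitude=R,max_speed=.15); rep("pre"); env.move_l(back(.008),max_speed=.08); rep("near")
for d in np.arange(.006,-.0061,-.0015):
    env.move_l(back(d),max_speed=.05); s=rep(round(d,4))
    if s["force"][0]<-9: break
env.move_l(back(.04),max_speed=.12)
env.move_l([.50,.065,.385],max_speed=.2); look("w8",[("s",HS,(0.,.1)),("h",HH,(1.52,1.45))]); rep()
E
```

```text
pre t32.66 p [0.6036 0.1312 0.3184] F [-0.3 -0.5  0.3] gap -0.0001 ff 0.0
near t33.21 p [0.6359 0.1333 0.3174] F [-0.6 -0.1  0.6] gap 0.0001 ff 0.0
0.006 t33.46 p [0.6376 0.1336 0.3179] F [-0.3 -0.7 -0.1] gap 0.0001 ff 0.0
0.0045 t33.71 p [0.6391 0.1337 0.318 ] F [-0.4  0.4 -0.6] gap 0.0002 ff 0.4
0.003 t33.96 p [0.6407 0.1338 0.318 ] F [-1.3 -0.5  0.4] gap 0.0000 ff 0.7
0.0015 t34.21 p [0.6418 0.1339 0.3177] F [-8.8 -0.4  3.2] gap -0.0005 ff 4.6
0.0 t34.46 p [0.6426 0.134  0.3174] F [-16.9  -1.2   6.4] gap 0.0001 ff 9.4
w8 s (0.0, 0.1) [[371.3, 220.5], [372.4, 218.9]] seen [371.1 221.3] 35
w8 h (1.52, 1.45) [[244.6, 141.4], [244.3, 145.9]] seen [244.3 141.6] 60
S_ s (0.0, 0.1) [[276.3, 120.9], [273.5, 121.5]] seen [276.  120.2] 4
S_ h (1.52, 1.45) [[277.4, 177.2], [277.5, 174.9]] seen [277.2 176.8] 11
T_ s (0.0, 0.1) [[242.3, 187.9], [242.6, 191.1]] seen [311.5 219.8] 10
T_ h (1.52, 1.45) [[311.6, 219.2], [311.6, 218.6]] seen [311.5 219.8] 10
 t36.14 p [0.5002 0.0653 0.3843] F [-0.6 -0.1  0.5] gap 0.0002 ff 0.0
```

```bash
python3 -c "
from workcell import env
env.sleep(.3); print(env.job_done())"
```

```text
the job is handed in; nothing more can be done
None
```

I handed the job in at about 36 s: the bright wrench hangs by its ring on its own hook, which measures fully out; the spare hook is pushed up flat against its stop; and the rusty wrench was never touched.

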